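# Start the toy truck's cross-threaded wing bolt and hold it

### The job

The red wing bolt of the wooden toy truck sits cross-threaded on top of its blue threaded boss and will not go forward. Without lifting it out, turn it backward (anticlockwise seen from above) until it drops into the start of the thread, then turn it forward (clockwise) one full turn, and finish while still gripping its wing, holding the started bolt steady. Leave the other toys where they are.

Things in the scene. Friction and masses are not known exactly. Their poses are not given: they have to be found in the camera images.
- bolt: Loose toy wing bolt, about 120 g, standing upright in the boss. Origin: on its axis, at the height of its two thread pegs; z up along the axis, x along the wing. Grey shank 21 mm across, from 36 mm below the origin to 40 mm above; two opposite pegs (4 mm thick, along x) reach 17.5 mm from the axis. Turned between loose fingers it drops by its weight; in a firm grip it must be lowered.
- bolt_wing (a point): Middle of the red wing, on the bolt's axis, 55 mm above the bolt's origin. The wing is a flat bar 44 mm long (bolt's x), 14 mm thick (y), 30 mm tall, 40 to 70 mm above the bolt's origin; a yellow dot on top marks its +x end. Fingers set about 20 mm apart over its thickness turn it loosely.
- boss_mouth (a point): On the boss's axis, at the flat ledge inside its mouth, 90 mm above the table; z up. The pegs rest on the ledge at first, bolt origin 2 mm above this point. Turned backward, they slide level for 15 to 120 degrees to a notch and drop 9 mm, where a rib stops them. Turned forward on the ledge, a rib blocks them. Blue boss 55 mm across, rim 6 mm above this point, bore 24 mm.
- full_turn (a point): On the boss's axis, 25 mm below boss_mouth: where the bolt's origin is after the drop and one full forward turn. Right-hand thread, 18 mm down per clockwise turn from the notch, about 2.5 mm up and down play, turns easily, stays where it is left, stops about a third of a turn past here. The wing's underside is then 15 mm above boss_mouth.
- truck: Wooden toy truck, 330 mm long (y, green-topped cab at +y end, cab begins 100 mm from the boss axis and is 146 mm tall), 136 mm wide, chocked on a plywood board and fixed to the table. Origin on the table directly below the boss; z up. Deck top at 66 mm.
- red_car: Small red toy car, 95 x 44 x 34 mm, a bystander beside the truck; origin in the middle of its underside
- green_bus: Small green toy bus, 80 x 36 x 42 mm, a bystander beside the truck; origin in the middle of its underside
- block_tower: Three glued wooden blocks, 60 x 60 x 60 mm, a bystander beside the truck; origin in the middle of its underside
Things that resemble listed ones, but are neither listed nor needed, are in the scene too. What is meant by the bolt is not purple, and is the larger of those in its own colour.

How it is judged:
On the way, in this order (a step that is already met when the one before it is completed fails the run):
1. the bolt, turned backward, has dropped into the start of the thread (z of bolt in the frame of boss_mouth between -0.0105 and -0.0045 m), for 0.1 s.
2. the bolt has been turned forward one full turn (z of bolt in the frame of boss_mouth between -0.0295 and -0.0205 m and horizontal distance between bolt and boss_mouth below 0.004 m and angle between bolt's own z axis and vertical below 0.15 rad), for 0.1 s.
At the end, for the whole second after the job is handed in: The bolt stands in the thread one full turn in (origin 20.5 to 29.5 mm below the ledge, about a fifth of a turn either way), upright within 8 degrees, at rest, and is still gripped by the fingers with more than 3 N; the other toys are within 20 mm of where they were (all of step 2 and contact force between the fingers and bolt above 3 N and linear speed of bolt below 0.01 m/s and angular speed of bolt below 0.15 rad/s and distance of each of red_car, green_bus, block_tower from where it was at the start of the episode below 0.02 m); the arm keeps its last pose, push and grip.
It fails at once if the bolt was lifted off its ledge (z of bolt in the frame of boss_mouth above 0.0075 m).
It fails at once if the red car was disturbed (distance of red_car from where it was at the start of the episode above 0.02 m or angle between red_car's own z axis and vertical above 0.5 rad).
It fails at once if the green bus was disturbed (distance of green_bus from where it was at the start of the episode above 0.02 m or angle between green_bus's own z axis and vertical above 0.5 rad).
It fails at once if the block tower was disturbed (distance of block_tower from where it was at the start of the episode above 0.02 m or angle between block_tower's own z axis and vertical above 0.5 rad).
It also fails if it takes over 67 s, if anything falls off the work surface, if the arm or the gripper's body presses on something with over 40 N, if the wrist force passes 120 N, or if a joint passes its speed limit or range.

### The arm

A 6-joint arm with a two-finger parallel gripper is mounted at the origin on the work surface. World frame = base frame: x ahead of the robot, y to its left, z up, the work surface at z = 0. Lengths are in m, angles in rad, forces in N, time in s.
With the tool pointing down it reaches from about 0.3 to 0.875 m from the base axis. Payload 6.4 kg.
Tool frame: the origin (TCP) lies midway between the tips of the shut fingers; the grasp point (between the pads) lies 19 mm behind it; x points along the fingers, y is the direction in which the jaws open and shut, and the axes are right-handed (so a half turn about x gives the same grasp; the last joint's range is limited). The gripper opens to 88 mm and grips with 3 to 60 N. Pads are 18 mm wide; open, the fingers measure 123 mm over their backs; the gripper's body (75 mm by 187 mm) begins 45 mm behind the grasp point.
Start: joints at [-0.206, 0.181, 1.607, -0, 1.354, -0.206], TCP at [0.575, 0, 0.239] pointing down, gripper open.
Joint ranges: [-2.99, 2.99], [-0.89, 2.07], [0.3, 2.58], [-1.14, 4.28], [0, 2.63], [-3.12, 3.12]. Speed limits (rad/s): [2.57, 2.57, 3.01, 3.14, 3.14, 3.14].

### API

Orientations are given as a rotation vector (axis times angle).
In Python, from station import robot, imaging, close_job gives the robot as it stands.
- The arm moves only by the tool drive_tool, never from a script. Its argument "motion" is a list of rows, each an object of numbers: "dx", "dy", "dz": the shift along the tool's x, y, z in cm; "ax", "ay", "az": the turn, a rotation vector about the tool's x, y, z in rad; "fingers": the opening, from 0 (shut) to 1 (fully open). A call has 1 to 12 rows; each row is the pose to reach, as a shift and turn from the pose commanded when the call began, along the tool's axes at that moment; what a row does not reach only later rows make up. A row lasts 1/8 s, in which the tool goes at most 62.5 mm and 10.7 degrees, less where a joint would pass 70% of its speed; a pose out of reach is approached as far as the arm can. A call with a gripper value outside its range is refused whole. The fingers move at their own pace and stop on an object; "squeeze" is the grip in N (left out, the last holds). Time passes only in rows, so rows that repeat a pose let the fingers close. It gives the time, the measured TCP pose, the force and the opening at its end, in the units of the state.
- robot.read_state(): the state, without advancing time (a new reading comes with each control period).
- imaging.read_camera(name): name is "scene" or "side" or "wrist"; returns the picture (384x512x3 uint8, red, green, blue); there is no depth.
- imaging.calibration(name): a dict with "fovy" (degrees; the focal length in pixels is half the picture's height over the tangent of half this angle, whatever the lens; pixels are square), "cx", "cy" (the principal point, pixels), "dist" ([k1, k2, p1, p2, k3] as OpenCV has them; the pictures are not rectified), "extrinsics" (4x4, takes a point from world to camera coordinates). Camera axes: x right, y down, z forward; pixel columns grow to the right and rows downward; lengths in m; the calibration is good to about 2 mm. A picture is of the moment at which its call begins: read the wrist's pose just before it. calibration takes no time and is no camera call; for the wrist camera it gives the pose at the moment of the call.
- close_job(): hands the job in, once; it reports no verdict.
Trained networks look in the newest picture that a camera, given by its name, has taken for a name from the list of things; names that differ only in an ending like _2 or _b are one class to them, and where a whole thing is asked for, a point or a joint stands for the part that bears it (a point fixed in the world has none). Each returns a list of dicts, best first, with "conf" (0 to 1); they miss things now and then, are a little off and sometimes report something else, mostly with a low value. They report only what shows in the picture. A call takes as long as a camera call. They do not tell look-alikes from the thing itself.
- imaging.recognise(camera, label): "rect" ([centre column, centre row, width, height] in pixels, round what is visible of it).
- imaging.silhouettes(camera, label): "region" (384x512 bool, what is visible of it) and "rect" ([centre column, centre row, width, height] in pixels, round what is visible of it).
- imaging.tip_of(camera, label): "centre" ([column, row] in pixels: a listed point, or the origin of a listed thing).
The state is a dict: "t": time; "qpos": joint angles; "qd": joint speeds; "joint_efforts": joint torques, N m; "ee_pos": TCP position; "orientation": TCP orientation; "force": force on the tool from outside, world axes, zero at the start; "ft_torque": the same for the moment, N m; "grip_width": finger opening in m.
Only numpy, scipy, OpenCV 4.12 (cv2) and the standard library are available. Lean on these libraries where they do the work, as an engineer would, in place of code of your own. Each camera call takes 0.05 s, during which the arm holds its last target.

## Working session

There is one attempt and no reset: what is moved stays moved. The work goes in short steps, Python scripts to look and compute and a tool call to move; the robot and the scene stay as the last step left them, time stands still between calls to the robot, and variables do not carry over. Pictures are saved under pics/ and viewed, and the job is handed in when it is done.

Besides the shell and the picture viewer there is one more tool, called after ">>>" by a JSON object that holds its "api" and its "payload". drive_tool: Moves the arm, as the interface text tells. Its arguments: {"type":"object","properties":{"motion":{"type":"array","items":{"type":"object","properties":{"dx":{"type":"number"},"dy":{"type":"number"},"dz":{"type":"number"},"ax":{"type":"number"},"ay":{"type":"number"},"az":{"type":"number"},"fingers":{"type":"number"}}}},"squeeze":{"type":"number"}},"required":["motion"]}

```bash
mkdir -p pics; cat > h.py <<'E'
import numpy as np,cv2
from station import robot,imaging
def K(c):
    f=192/np.tan(np.radians(c['fovy'])/2)
    return np.array([[f,0,c['cx']],[0,f,c['cy']],[0,0,1]])
def ray(name,px,c=None):
    c=c or imaging.calibration(name)
    u=cv2.undistortPoints(np.array([[px]],float),K(c),np.array(c['dist'],float))[0,0]
    E=np.array(c['extrinsics']);R=E[:3,:3];o=-R.T@E[:3,3]
    d=R.T@np.array([u[0],u[1],1]);return o,d/np.linalg.norm(d)
def atz(name,px,z,c=None):
    o,d=ray(name,px,c);return o+d*(z-o[2])/d[2]
def proj(name,P,c=None):
    c=c or imaging.calibration(name);E=np.array(c['extrinsics'])
    r,_=cv2.Rodrigues(E[:3,:3])
    return cv2.projectPoints(np.array(P,float).reshape(-1,1,3),r,E[:3,3],K(c),np.array(c['dist'],float))[0][:,0]
def tri(rs):
    A=np.zeros((3,3));b=np.zeros(3)
    for o,d in rs:
        M=np.eye(3)-np.outer(d,d);A+=M;b+=M@o
    return np.linalg.solve(A,b)
def save(n,im,s=1): cv2.imwrite('pics/'+n,cv2.resize(im[:,:,::-1],None,fx=s,fy=s,interpolation=cv2.INTER_CUBIC))
E
python3 - <<'E'
from h import *
print(robot.read_state())
for n in ['scene','side','wrist']:
    save(n+'0.png',imaging.read_camera(n),1.5)
    for l in ['bolt','bolt_wing','boss_mouth']:
        print(n,l,[(np.round(d['centre']),round(d['conf'],2)) for d in imaging.tip_of(n,l)])
E
```

```text
{'t': 0.0, 'qpos': array([-2.06275993e-01,  1.81525991e-01,  1.60798991e+00,  5.94914528e-07,
        1.35378174e+00, -2.06302501e-01]), 'qd': array([ 7.15885456e-04, -1.78161893e-03, -1.77150024e-03,  3.21403900e-05,
        1.95876387e-03,  3.84019148e-04]), 'joint_efforts': array([-5.85923790e-04, -4.33866942e+01, -3.41848969e+01,  7.00952648e-02,
        3.87157314e-02, -1.54040990e-04]), 'ee_pos': array([5.74475855e-01, 1.41172719e-04, 2.37827338e-01]), 'orientation': array([ 1.20864832,  1.21069848, -1.21024351]), 'force': array([ 0.36682798, -0.35362226,  0.22386165]), 'ft_torque': array([-0.01784132, -0.03020657, -0.06238112]), 'grip_width': 0.08833909792558281}
scene bolt [(array([275., 212.]), 0.9), (array([161., 259.]), 0.75), (array([277., 214.]), 0.69), (array([275., 222.]), 0.67), (array([408., 250.]), 0.66)]
scene bolt_wing [(array([278., 194.]), 0.82), (array([157., 245.]), 0.63)]
scene boss_mouth [(array([278., 209.]), 0.65)]
side bolt [(array([244., 183.]), 0.7), (array([334., 214.]), 0.44), (array([162., 177.]), 0.43)]
side bolt_wing [(array([247., 167.]), 0.68), (array([164., 164.]), 0.58), (array([335., 200.]), 0.51)]
side boss_mouth [(array([245., 184.]), 0.63)]
wrist bolt [(array([426., 129.]), 0.85), (array([265.,  72.]), 0.82)]
wrist bolt_wing [(array([448., 136.]), 0.97), (array([270.,  64.]), 0.57)]
wrist boss_mouth [(array([265.,  73.]), 0.82)]
```

View pics/scene0.png

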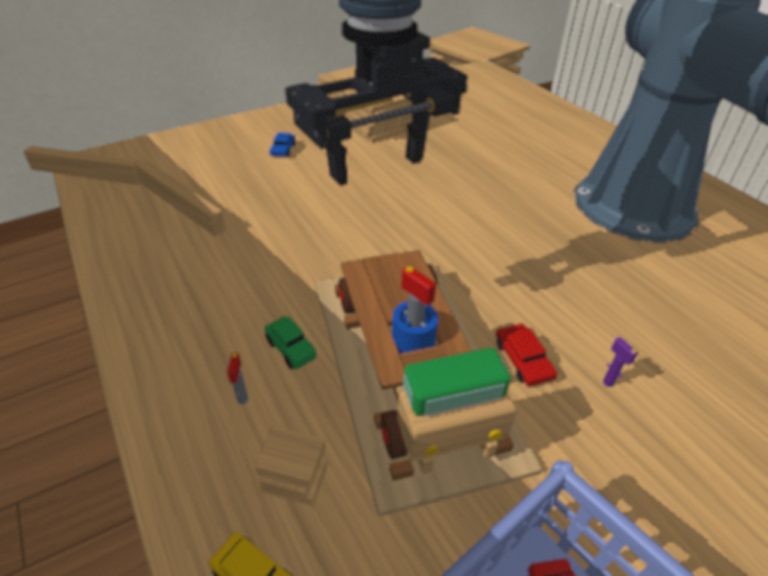

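View pics/side0.png

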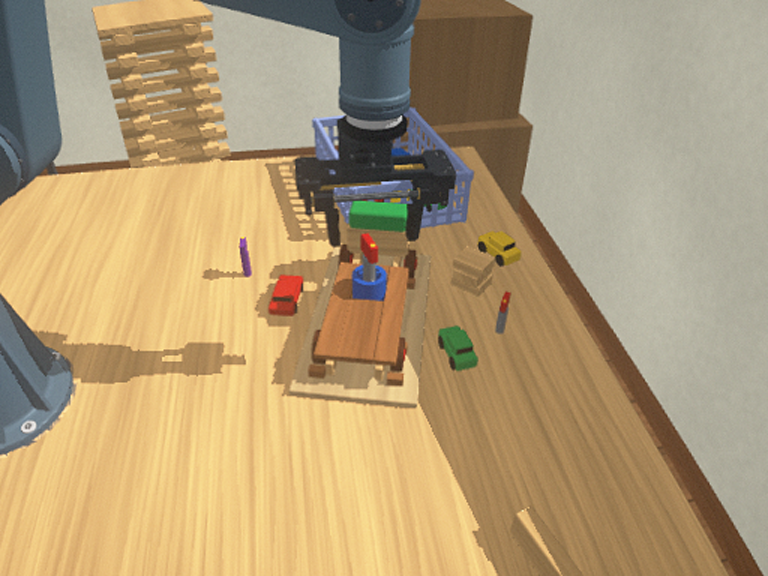

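View pics/wrist0.png

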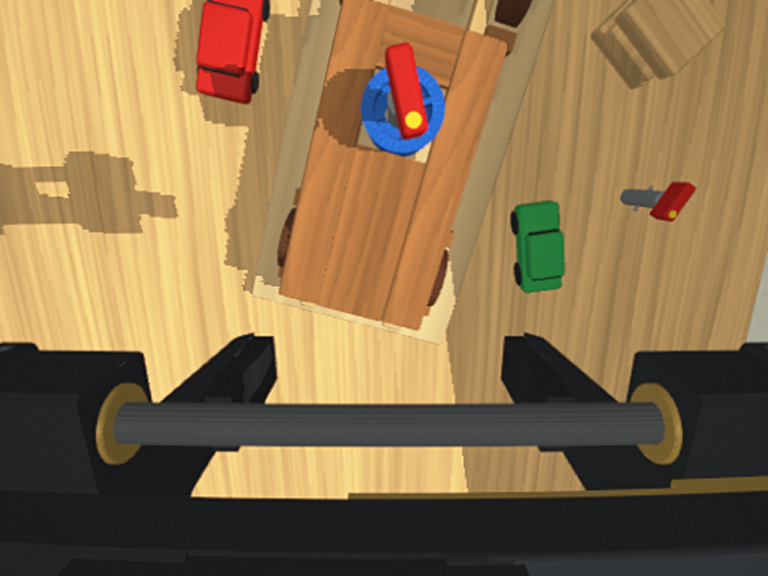

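Candidates in the scene picture: the red wing in the boss (278,194), a small red bolt standing beside the truck (157,245), and a purple one (413,237). I choose the one in the boss because it is red, larger and upright in the blue boss. Next I'll measure it and check it in a crop.

```bash
python3 - <<'E'
from h import *
ims={n:imaging.read_camera(n) for n in ['scene','side','wrist']}
T=[]
from functools import reduce
seeds={'scene':(278,192),'side':(246,165),'wrist':(270,60)}
rs=[];rd=[]
for n,im in ims.items():
    h=cv2.cvtColor(im,cv2.COLOR_RGB2HSV)
    x,y=seeds[n]
    yel=cv2.inRange(h,(23,150,140),(35,255,255)); 
    m=np.zeros_like(yel);m[y-40:y+40,x-40:x+40]=1
    ys,xs=np.nonzero(yel*m); 
    print(n,'dot',xs.mean(),ys.mean(),len(xs))
    rd.append(ray(n,(xs.mean(),ys.mean())))
    print(' dot at .162',np.round(atz(n,(xs.mean(),ys.mean()),.162),4))
    red=(cv2.inRange(h,(0,150,90),(8,255,255))|cv2.inRange(h,(172,150,90),(180,255,255)))*m
    ys2,xs2=np.nonzero(red|(yel*m)); print(' wing centroid',xs2.mean(),ys2.mean(),len(xs2), np.round(atz(n,(xs2.mean(),ys2.mean()),.147),4))
    rs.append(ray(n,(xs2.mean(),ys2.mean())))
    for l in ['boss_mouth','bolt','bolt_wing']:
        r=imaging.tip_of(n,l)
        if r: 
            z={'boss_mouth':.09,'bolt':.092,'bolt_wing':.147}[l]
            for q in r[:2]: print(' ',l,np.round(q['centre']),round(q['conf'],2),np.round(atz(n,q['centre'],z),4))
    b=cv2.inRange(h,(105,150,60),(120,255,255))*m
    ys3,xs3=np.nonzero(b);print(' blue bbox',xs3.min(),xs3.max(),ys3.min(),ys3.max())
print(tri(rd),tri(rs))
save('wcrop.png',ims['wrist'][10:130,200:340],5)
save('scrop.png',ims['scene'][160:260,230:330],5)
E
```

```text
scene dot 272.5 179.0 2
 dot at .162 [0.5873 0.0961 0.162 ]
 wing centroid 278.67119565217394 190.04347826086956 368 [0.5838 0.1115 0.147 ]
  boss_mouth [277. 214.] 0.82 [0.5839 0.1137 0.09  ]
  boss_mouth [275. 223.] 0.16 [0.5999 0.1301 0.09  ]
  bolt [409. 249.] 0.86 [0.4379 0.2937 0.092 ]
  bolt [158. 257.] 0.82 [0.8048 0.1    0.092 ]
  bolt_wing [282. 191.] 0.69 [0.5813 0.1168 0.147 ]
  bolt_wing [158. 246.] 0.63 [0.804 0.124 0.147]
 blue bbox 262 291 202 231
side dot 259.4166666666667 140.0 12
 dot at .162 [0.6291 0.1913 0.162 ]
 wing centroid 247.37 162.955 200 [0.5889 0.1178 0.147 ]
  boss_mouth [244. 184.] 0.86 [0.5814 0.1137 0.09  ]
  bolt [245. 182.] 0.71 [0.5834 0.1156 0.092 ]
  bolt [167. 175.] 0.55 [0.3933 0.1714 0.092 ]
  bolt_wing [245. 166.] 0.59 [0.581  0.1076 0.147 ]
  bolt_wing [163. 164.] 0.53 [0.3921 0.1395 0.147 ]
 blue bbox 236 256 177 199
wrist dot 274.875 79.5 80
 dot at .162 [0.5882 0.0954 0.162 ]
 wing centroid 270.01846965699207 59.18117854001759 1137 [0.5849 0.1126 0.147 ]
  boss_mouth [267.  74.] 0.72 [0.584  0.1093 0.09  ]
  bolt [428. 131.] 0.73 [0.7553 0.0539 0.092 ]
  bolt [270.  74.] 0.71 [0.5865 0.1086 0.092 ]
  bolt_wing [272.  65.] 0.93 [0.5864 0.1081 0.147 ]
  bolt_wing [446. 135.] 0.81 [0.7387 0.0539 0.147 ]
 blue bbox 241 295 44 99
[0.60174996 0.10794952 0.19635498] [0.5861426  0.11298446 0.14988499]
```

View pics/wcrop.png

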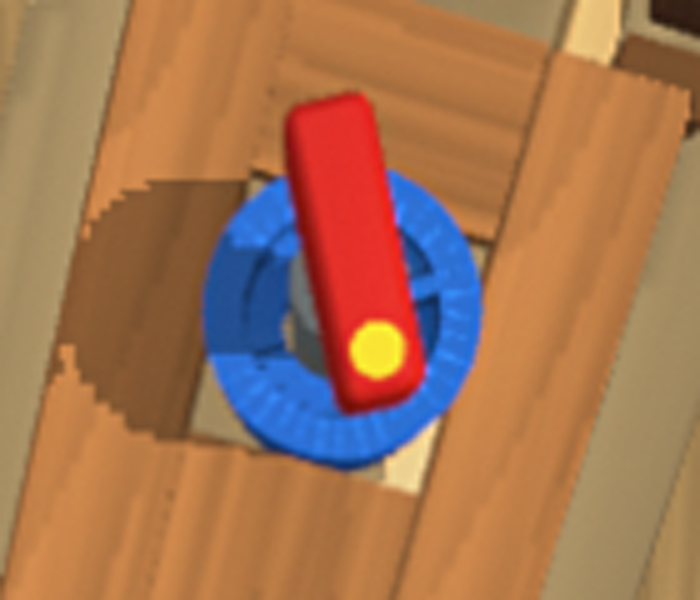

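View pics/scrop.png

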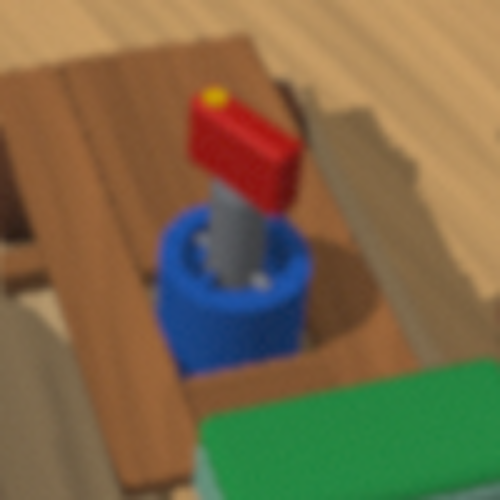

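```bash
python3 - <<'E'
from h import *
f=lambda x,y:(200+(x+.5)/5-.5,10+(y+.5)/5-.5)
print('rim axis',np.round(atz('wrist',f(342,318),.096),4), 'scene rim', np.round(atz('scene',(230+235/5,160+255/5),.096),4))
P={k:atz('wrist',f(*v),.162)[:2] for k,v in dict(fl=(300,104),fr=(368,95),nr=(424,378),nl=(352,408)).items()}
for k in P: print(k,np.round(P[k],4))
for a,b in [('fl','nl'),('fr','nr')]:
    d=P[b]-P[a];print(np.degrees(np.arctan2(d[1],d[0])),np.linalg.norm(d))
print(sum(P.values())/4)
s=robot.read_state();R=cv2.Rodrigues(s['orientation'])[0];print(np.round(R,3),s['ee_pos'])
# predicted points
for n in ['scene','side','wrist']: print(n,np.round(proj(n,[[.5855,.1115,z] for z in (.096,.162)]),1))
E
```

```text
rim axis [0.5848 0.1092 0.096 ] scene rim [0.5838 0.1123 0.096 ]
fl [0.5765 0.1296]
fr [0.5865 0.1308]
nr [0.5955 0.0913]
nl [0.5845 0.0869]
-79.33776338808786 0.043465387041783966
-77.09895723352011 0.040559472793851664
[0.58573899 0.10966785]
[[-0.  1.  0.]
 [ 0.  0. -1.]
 [-1. -0. -0.]] [5.75016941e-01 3.14807723e-05 2.38714739e-01]
scene [[276.  211.1]
 [278.4 183.8]]
side [[246.3 181.9]
 [246.3 159.3]]
wrist [[268.7  70.7]
 [271.6  56.8]]
```

>>> {"api": "drive_tool", "payload": {"motion": [{"dy": 0.5, "dz": -5.5, "ax": -0.1, "fingers": 1}, {"dy": 1.0, "dz": -11.0, "ax": -0.2, "fingers": 1}, {"dy": 1.0, "dz": -11.0, "ax": -0.2, "dx": 3, "fingers": 1}, {"dy": 1.0, "dz": -11.0, "ax": -0.2, "dx": 5.5, "fingers": 0.6}, {"dy": 1.0, "dz": -11.0, "ax": -0.2, "dx": 5.5, "fingers": 0.6}]}}

```text
invalid input
```

```bash
cat > look.py <<'E'
import sys
from h import *
tag=sys.argv[1]
s=robot.read_state()
R=cv2.Rodrigues(s['orientation'])[0]
print('t',s['t'],'ee',np.round(s['ee_pos'],4),'yaw',np.round(np.degrees(np.arctan2(R[1,1],R[0,1])),1),'tilt',np.round(R[2,0],4),'F',np.round(s['force'],1),'T',np.round(s['ft_torque'],2),'w',round(s['grip_width'],4),'q6',round(s['qpos'][5],3))
a=imaging.read_camera('wrist');b=imaging.read_camera('side');c=imaging.read_camera('scene')
cr=lambda im,n,r:(lambda p:im[max(0,p[1]-r):p[1]+r,max(0,p[0]-r):p[0]+r])(np.round(proj(n,[[.5853,.1105,.13]])[0]).astype(int))
f=lambda im:cv2.resize(im,(380,380),interpolation=cv2.INTER_CUBIC)
w=cv2.resize(a,(507,380))
save(tag+'.png',np.hstack([cv2.resize(a,(400,300)),cv2.resize(cr(b,'side',36),(300,300)) ]))
save(tag+'s.png',np.hstack([f(cr(b,'side',36)),f(cr(c,'scene',42))]))
save(tag+'w.png',a,1.5)
E
python3 look.py p1
```

```text
t 1.2 ee [0.575  0.     0.2387] yaw 0.0 tilt -1.0 F [ 0.1 -0.6 -0.5] T [-0.03 -0.02 -0.04] w 0.0881 q6 -0.206
```

View pics/p1w.png

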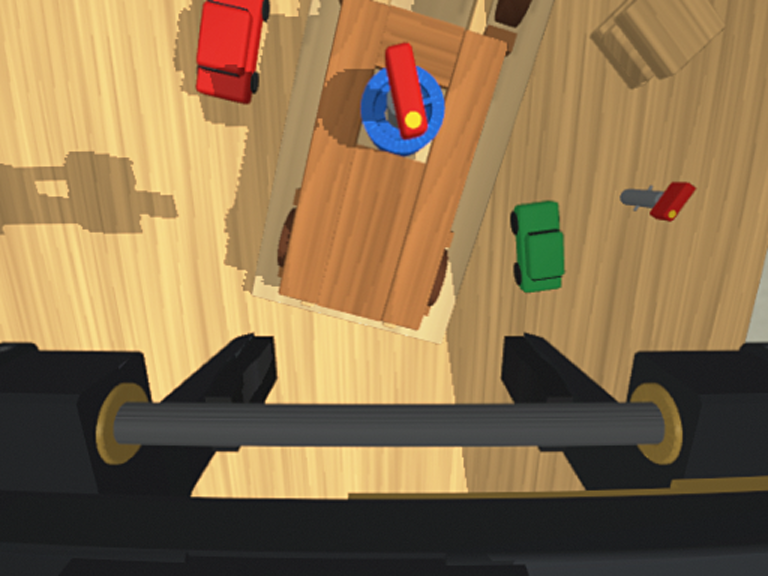

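View pics/p1s.png

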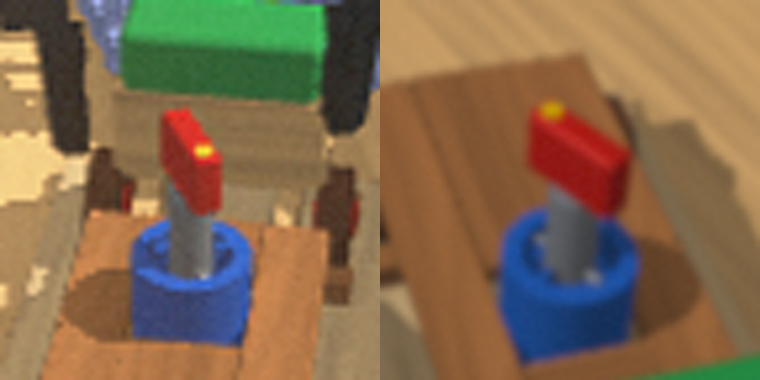

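The call was refused and nothing moved. I'll retry with every key given.

>>> {"api": "drive_tool", "payload": {"motion": [{"dx": 0, "dy": 0.5, "dz": -5.5, "ax": -0.1, "ay": 0, "az": 0, "fingers": 1}, {"dx": 0, "dy": 1.0, "dz": -11.0, "ax": -0.2, "ay": 0, "az": 0, "fingers": 1}, {"dx": 3, "dy": 1.0, "dz": -11.0, "ax": -0.2, "ay": 0, "az": 0, "fingers": 1}, {"dx": 5.5, "dy": 1.0, "dz": -11.0, "ax": -0.2, "ay": 0, "az": 0, "fingers": 0.6}, {"dx": 5.5, "dy": 1.0, "dz": -11.0, "ax": -0.2, "ay": 0, "az": 0, "fingers": 0.6}], "squeeze": 15}}

```text
t: 1.98
ee_pos: [0.5834, 0.1102, 0.1815]
orientation: [1.059, 1.301, -1.063]
force: [0.1, -0.1, 0.8]
grip_width: 0.0701
```

```bash
python3 look.py p2
```

```text
t 1.975 ee [0.5834 0.1102 0.1815] yaw 11.5 tilt -1.0 F [ 0.1 -0.1  0.8] T [-0.02  0.04 -0.02] w 0.0701 q6 -0.213
```

View pics/p2w.png

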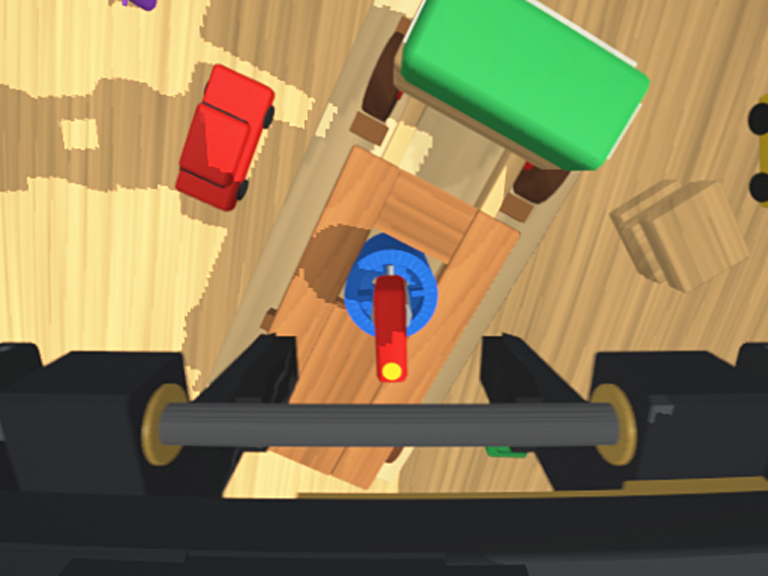

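View pics/p2s.png

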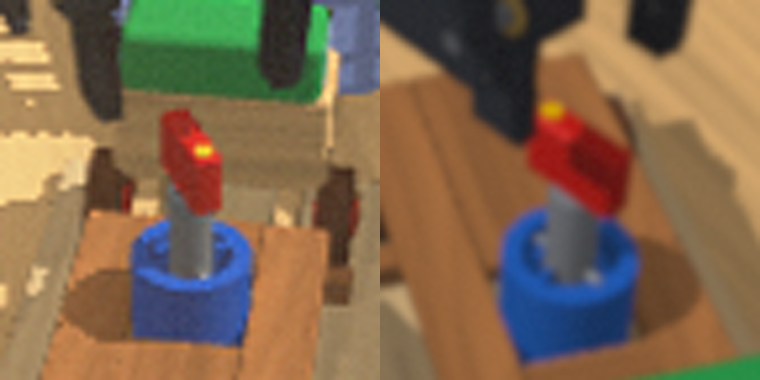

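```bash
python3 - <<'E'
from h import *
im=imaging.read_camera('wrist')
h=cv2.cvtColor(im,cv2.COLOR_RGB2HSV)
m=np.zeros(h.shape[:2],np.uint8);m[150:262,220:300]=255
b=cv2.inRange(h,(23,150,140),(35,255,255))&m
ys,xs=np.nonzero(b);d=atz('wrist',(xs.mean(),ys.mean()),.162);print('dot',xs.mean(),ys.mean(),np.round(d,4))
# top face corners from picture /1.5: far end row 277, near 381, left 376?, right 407
g=lambda x,y:((x+.5)/1.5-.5,(y+.5)/1.5-.5)
for p in [(375,279),(404,277),(407,381),(376,381),(391,329)]: print(p,np.round(atz('wrist',g(*p),.162),4))
print('rim',np.round(atz('wrist',g(391,294),.096),4))
for n in ['wrist']:
  for l,z in [('bolt',.092),('boss_mouth',.09),('bolt_wing',.147)]:
    for q in imaging.tip_of(n,l)[:1]: print(l,np.round(q['centre']),round(q['conf'],2),np.round(atz(n,q['centre'],z),4))
E
```

```text
dot 257.0 243.24242424242425 [0.5887 0.095  0.162 ]
(375, 279) [0.5763 0.1335 0.162 ]
(404, 277) [0.5882 0.1368 0.162 ]
(407, 381) [0.5998 0.0891 0.162 ]
(376, 381) [0.5859 0.0863 0.162 ]
(391, 329) [0.5875 0.1126 0.162 ]
rim [0.5887 0.1093 0.096 ]
bolt [254. 193.] 0.74 [0.5829 0.1094 0.092 ]
boss_mouth [255. 194.] 0.6 [0.5839 0.1084 0.09  ]
bolt_wing [258. 213.] 0.97 [0.5857 0.1113 0.147 ]
```

>>> {"api": "drive_tool", "payload": {"motion": [{"dx": 2, "dy": 0.2, "dz": 0, "ax": 0, "ay": 0, "az": 0, "fingers": 0.6}, {"dx": 4.4, "dy": 0.2, "dz": 0, "ax": 0, "ay": 0, "az": 0, "fingers": 0.6}, {"dx": 4.4, "dy": 0.2, "dz": 0, "ax": 0, "ay": 0, "az": 0, "fingers": 0.4}, {"dx": 4.4, "dy": 0.2, "dz": 0, "ax": 0, "ay": 0, "az": 0, "fingers": 0.23}, {"dx": 4.4, "dy": 0.2, "dz": 0, "ax": 0, "ay": 0, "az": 0, "fingers": 0.23}, {"dx": 4.4, "dy": 0.2, "dz": 0, "ax": 0, "ay": 0, "az": 0, "fingers": 0.23}, {"dx": 4.4, "dy": 0.2, "dz": 0, "ax": 0, "ay": 0, "az": 0, "fingers": 0.23}], "squeeze": 15}}

```text
t: 3.2
ee_pos: [0.5872, 0.1104, 0.1402]
orientation: [1.061, 1.297, -1.06]
force: [-0.1, -0.2, 0.3]
grip_width: 0.0195
```

```bash
python3 look.py p3
```

```text
t 3.2 ee [0.5872 0.1104 0.1402] yaw 11.5 tilt -1.0 F [-0.1 -0.2  0.3] T [-0.02 -0.06  0.04] w 0.0195 q6 -0.213
```

View pics/p3w.png

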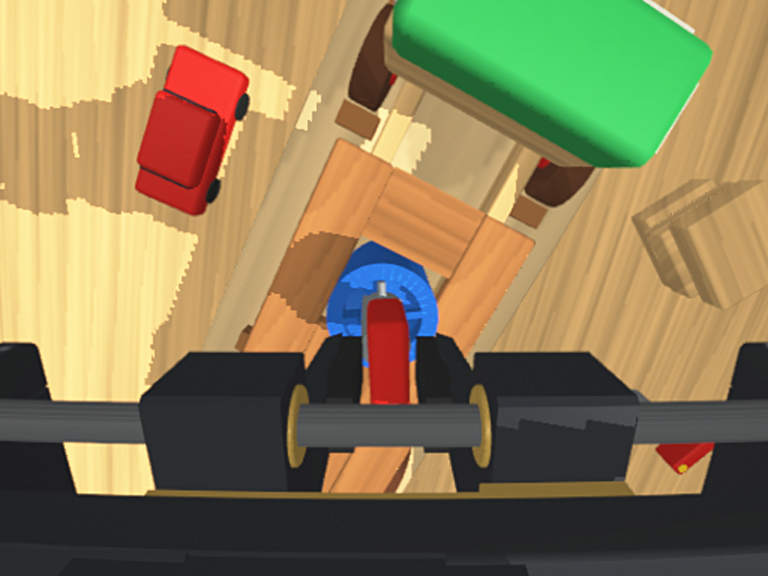

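View pics/p3s.png

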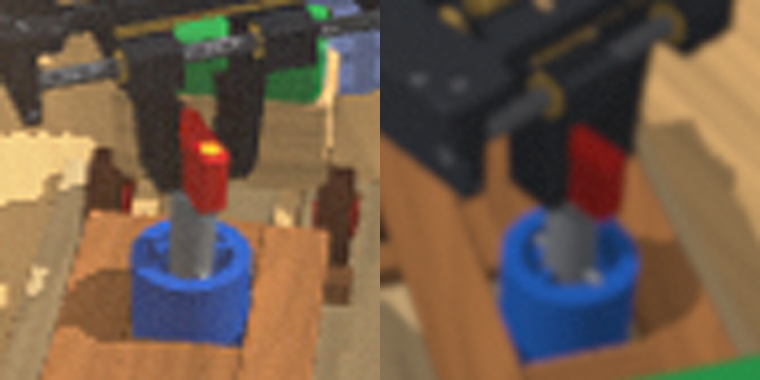

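>>> {"api": "drive_tool", "payload": {"motion": [{"dx": 0.1, "dy": -0.1, "dz": 0, "ax": -0.1, "ay": 0, "az": 0, "fingers": 0.23}, {"dx": 0.1, "dy": -0.1, "dz": 0, "ax": -0.2, "ay": 0, "az": 0, "fingers": 0.23}, {"dx": 0.1, "dy": -0.1, "dz": 0, "ax": -0.3, "ay": 0, "az": 0, "fingers": 0.23}, {"dx": 0.1, "dy": -0.1, "dz": 0, "ax": -0.4, "ay": 0, "az": 0, "fingers": 0.23}, {"dx": 0.1, "dy": -0.1, "dz": 0, "ax": -0.5, "ay": 0, "az": 0, "fingers": 0.23}, {"dx": 0.1, "dy": -0.1, "dz": 0, "ax": -0.6, "ay": 0, "az": 0, "fingers": 0.23}, {"dx": 0.1, "dy": -0.1, "dz": 0, "ax": -0.7, "ay": 0, "az": 0, "fingers": 0.23}, {"dx": 0.1, "dy": -0.1, "dz": 0, "ax": -0.7, "ay": 0, "az": 0, "fingers": 0.23}], "squeeze": 15}}

```text
t: 4.35
ee_pos: [0.586, 0.1102, 0.1387]
orientation: [0.526, 1.506, -0.526]
force: [0.0, 0.5, -0.5]
grip_width: 0.0201
```

```bash
python3 look.py p4
```

```text
t 4.35 ee [0.586  0.1102 0.1387] yaw 51.5 tilt -1.0 F [ 0.   0.5 -0.5] T [ 0.04 -0.   -0.01] w 0.0201 q6 -0.912
```

View pics/p4w.png

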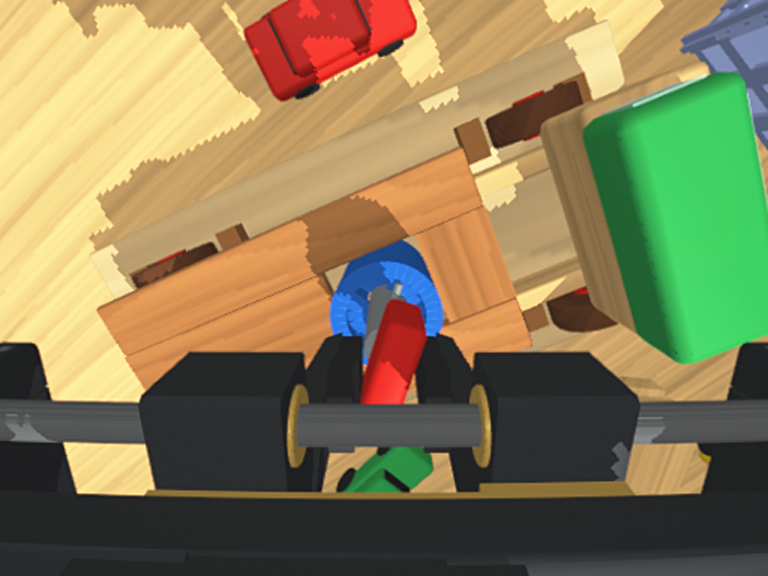

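View pics/p4s.png

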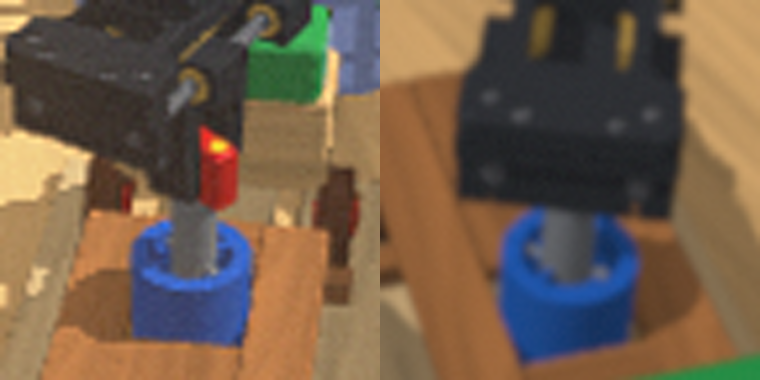

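>>> {"api": "drive_tool", "payload": {"motion": [{"dx": 0, "dy": 0, "dz": 0, "ax": -0.1, "ay": 0, "az": 0, "fingers": 0.23}, {"dx": 0, "dy": 0, "dz": 0, "ax": -0.2, "ay": 0, "az": 0, "fingers": 0.23}, {"dx": 0, "dy": 0, "dz": 0, "ax": -0.3, "ay": 0, "az": 0, "fingers": 0.23}, {"dx": 0, "dy": 0, "dz": 0, "ax": -0.4, "ay": 0, "az": 0, "fingers": 0.23}, {"dx": 0, "dy": 0, "dz": 0, "ax": -0.4, "ay": 0, "az": 0, "fingers": 0.23}], "squeeze": 15}}

```text
t: 5.12
ee_pos: [0.586, 0.1102, 0.1387]
orientation: [0.214, 1.56, -0.214]
force: [0.4, -0.2, 0.2]
grip_width: 0.0205
```

```bash
python3 look.py p5
```

```text
t 5.125 ee [0.586  0.1102 0.1387] yaw 74.4 tilt -1.0 F [ 0.4 -0.2  0.2] T [ 0.07 -0.04 -0.01] w 0.0205 q6 -1.311
```

View pics/p5.png

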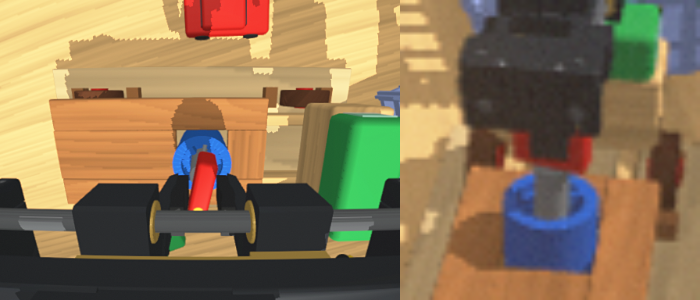

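View pics/p5s.png

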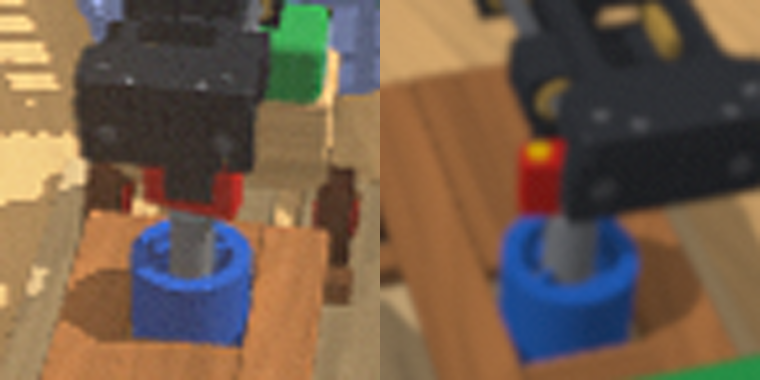

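```bash
cat > dot.py <<'E'
from h import *
C=np.array([.5855,.1105])
rs=[]
for n in ['scene','side','wrist']:
    im=imaging.read_camera(n)
    hsv=cv2.cvtColor(im,cv2.COLOR_RGB2HSV)
    q=cv2.inRange(hsv,(22,170,120),(36,255,255))
    x,y=np.round(proj(n,[[C[0],C[1],.15]])[0]).astype(int)
    r=22 if n!='wrist' else 60
    m=np.zeros_like(q);m[max(0,y-r):y+r,max(0,x-r):x+r]=255
    k,l,st,ce=cv2.connectedComponentsWithStats(q&m)
    for i in range(1,k):
        if st[i,4]>=3:
            # best (phi,z) for radius .0155
            best=min(((np.hypot(*(proj(n,[[C[0]+.0155*np.cos(p),C[1]+.0155*np.sin(p),z]])[0]-ce[i])),z,np.degrees(p)) for z in [.162,.153,.144,.135] for p in np.arange(-np.pi,np.pi,.05)))
            o=[]
            c=imaging.calibration(n)
            for z in [.162,.153,.144,.135]:
                a=atz(n,ce[i],z,c)[:2]-C; o.append((z,round(np.hypot(*a)*1e3,1),round(np.degrees(np.arctan2(a[1],a[0])),0)))
            print(n,np.round(ce[i],1),st[i,4],o)
    rs.append(None)
E
python3 dot.py
```

```text
scene [269.5 187.5] 4 [(0.162, np.float64(18.1), np.float64(4.0)), (0.153, np.float64(14.0), np.float64(-29.0)), (0.144, np.float64(16.3), np.float64(-66.0)), (0.135, np.float64(23.1), np.float64(-88.0))]
wrist [253.2 267.2] 30 [(0.162, np.float64(7.2), np.float64(-39.0)), (0.153, np.float64(12.4), np.float64(-30.0)), (0.144, np.float64(17.8), np.float64(-26.0)), (0.135, np.float64(23.1), np.float64(-24.0))]
```

```bash
python3 - <<'E'
from h import *
p=np.round(proj('side',[[.5853,.1105,.13]])[0]).astype(int)
for z in (.132,.123):
    for s in (7,-7):
        a=np.radians(-29);P=[.5855+.022*np.cos(a)+s*1e-3*np.sin(a),.1105+.022*np.sin(a)-s*1e-3*np.cos(a),z]
        print(z,s,(proj('side',[P])[0]-p+36)*380/72)
E
```

```text
0.132 7 [232.75828281 204.47459808]
0.132 -7 [243.69556283 187.1033542 ]
0.123 7 [232.48677994 220.84504064]
0.123 -7 [243.36058476 203.39358629]
```

It dropped: scene and wrist views agree on the dot at z≈153 mm, φ≈-29°, and the wing's underside fits 123 mm. Now I'll lower the fingers and turn forward.

>>> {"api": "drive_tool", "payload": {"motion": [{"dx": 0.4, "dy": 0, "dz": 0, "ax": 0, "ay": 0, "az": 0, "fingers": 0.23}, {"dx": 0.8, "dy": 0, "dz": 0, "ax": 0.15, "ay": 0, "az": 0, "fingers": 0.23}, {"dx": 0.8, "dy": 0, "dz": 0, "ax": 0.3, "ay": 0, "az": 0, "fingers": 0.23}, {"dx": 0.8, "dy": 0, "dz": 0, "ax": 0.45, "ay": 0, "az": 0, "fingers": 0.23}, {"dx": 0.8, "dy": 0, "dz": 0, "ax": 0.6, "ay": 0, "az": 0, "fingers": 0.23}, {"dx": 0.85, "dy": 0, "dz": 0, "ax": 0.75, "ay": 0, "az": 0, "fingers": 0.23}, {"dx": 0.9, "dy": 0, "dz": 0, "ax": 0.9, "ay": 0, "az": 0, "fingers": 0.23}, {"dx": 0.95, "dy": 0, "dz": 0, "ax": 1.05, "ay": 0, "az": 0, "fingers": 0.23}, {"dx": 1.0, "dy": 0, "dz": 0, "ax": 1.2, "ay": 0, "az": 0, "fingers": 0.23}, {"dx": 1.0, "dy": 0, "dz": 0, "ax": 1.2, "ay": 0, "az": 0, "fingers": 0.23}], "squeeze": 15}}

```text
t: 6.68
ee_pos: [0.5859, 0.1102, 0.1284]
orientation: [1.134, 1.256, -1.135]
force: [-0.3, -0.7, 0.4]
grip_width: 0.0203
```

```bash
python3 look.py p6;python3 dot.py
```

```text
t 6.675 ee [0.5859 0.1102 0.1284] yaw 5.8 tilt -1.0 F [-0.3 -0.7  0.4] T [-0.01 -0.02  0.02] w 0.0203 q6 -0.114
```

View pics/p6.png

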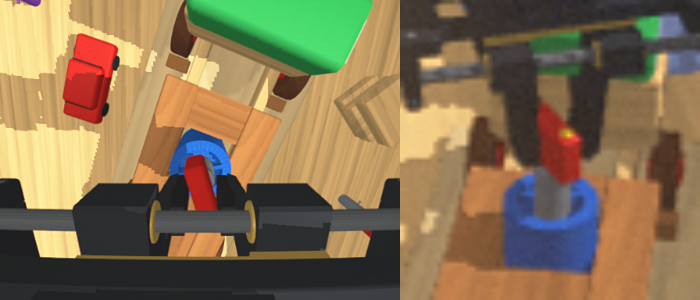

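View pics/p6s.png

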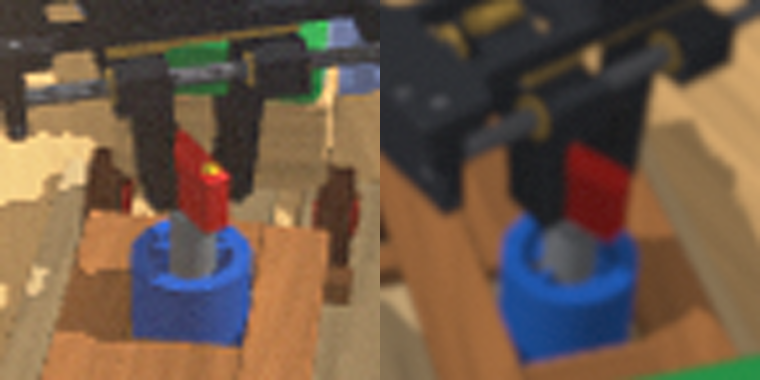

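>>> {"api": "drive_tool", "payload": {"motion": [{"dx": 0.05, "dy": 0, "dz": 0, "ax": 0.15, "ay": 0, "az": 0, "fingers": 0.23}, {"dx": 0.1, "dy": 0, "dz": 0, "ax": 0.3, "ay": 0, "az": 0, "fingers": 0.23}, {"dx": 0.15, "dy": 0, "dz": 0, "ax": 0.45, "ay": 0, "az": 0, "fingers": 0.23}, {"dx": 0.2, "dy": 0, "dz": 0, "ax": 0.6, "ay": 0, "az": 0, "fingers": 0.23}, {"dx": 0.25, "dy": 0, "dz": 0, "ax": 0.75, "ay": 0, "az": 0, "fingers": 0.23}, {"dx": 0.3, "dy": 0, "dz": 0, "ax": 0.9, "ay": 0, "az": 0, "fingers": 0.23}, {"dx": 0.35, "dy": 0, "dz": 0, "ax": 1.05, "ay": 0, "az": 0, "fingers": 0.23}, {"dx": 0.4, "dy": 0, "dz": 0, "ax": 1.2, "ay": 0, "az": 0, "fingers": 0.23}, {"dx": 0.4, "dy": 0, "dz": 0, "ax": 1.35, "ay": 0, "az": 0, "fingers": 0.23}, {"dx": 0.45, "dy": 0, "dz": 0, "ax": 1.5, "ay": 0, "az": 0, "fingers": 0.23}, {"dx": 0.45, "dy": 0, "dz": 0, "ax": 1.5, "ay": 0, "az": 0, "fingers": 0.23}], "squeeze": 15}}

```text
t: 8.35
ee_pos: [0.586, 0.1102, 0.1242]
orientation: [2.131, 0.185, -2.131]
force: [-1.2, 0.2, 0.1]
grip_width: 0.0202
```

```bash
python3 look.py p7;python3 dot.py
```

```text
t 8.35 ee [0.586  0.1102 0.1242] yaw -80.1 tilt -1.0 F [-1.2  0.2  0.1] T [0.05 0.09 0.02] w 0.0202 q6 1.385
```

View pics/p7.png

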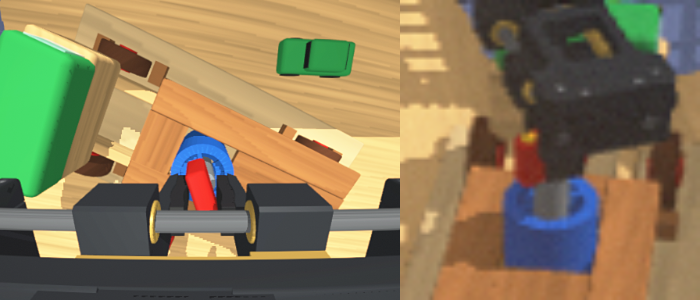

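View pics/p7s.png

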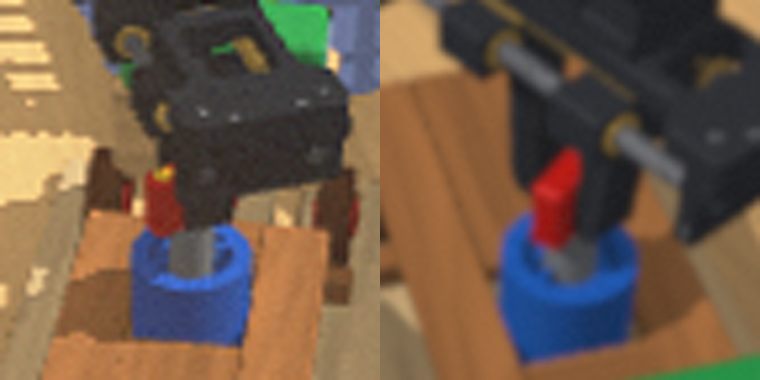

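>>> {"api": "drive_tool", "payload": {"motion": [{"dx": 0.05, "dy": 0, "dz": 0, "ax": 0.15, "ay": 0, "az": 0, "fingers": 0.23}, {"dx": 0.1, "dy": 0, "dz": 0, "ax": 0.3, "ay": 0, "az": 0, "fingers": 0.23}, {"dx": 0.15, "dy": 0, "dz": 0, "ax": 0.45, "ay": 0, "az": 0, "fingers": 0.23}, {"dx": 0.2, "dy": 0, "dz": 0, "ax": 0.6, "ay": 0, "az": 0, "fingers": 0.23}, {"dx": 0.25, "dy": 0, "dz": 0, "ax": 0.75, "ay": 0, "az": 0, "fingers": 0.23}, {"dx": 0.3, "dy": 0, "dz": 0, "ax": 0.9, "ay": 0, "az": 0, "fingers": 0.23}, {"dx": 0.3, "dy": 0, "dz": 0, "ax": 1.05, "ay": 0, "az": 0, "fingers": 0.23}, {"dx": 0.3, "dy": 0, "dz": 0, "ax": 1.05, "ay": 0, "az": 0, "fingers": 0.23}, {"dx": 0.3, "dy": 0, "dz": 0, "ax": 1.05, "ay": 0, "az": 0, "fingers": 0.8}, {"dx": 0.3, "dy": 0, "dz": 0, "ax": 1.05, "ay": 0, "az": 0, "fingers": 0.8}, {"dx": 0.3, "dy": 0, "dz": 0, "ax": 1.05, "ay": 0, "az": 0, "fingers": 0.8}, {"dx": 0.3, "dy": 0, "dz": 0, "ax": 1.05, "ay": 0, "az": 0, "fingers": 0.8}], "squeeze": 15}}

```text
t: 10.15
ee_pos: [0.586, 0.1102, 0.1212]
orientation: [-1.698, 0.798, 1.698]
force: [-0.1, -0.3, -0.1]
grip_width: 0.0582
```

```bash
python3 look.py p8;python3 dot.py
```

```text
t 10.15 ee [0.586  0.1102 0.1212] yaw -140.4 tilt -1.0 F [-0.1 -0.3 -0.1] T [0.09 0.06 0.  ] w 0.0582 q6 2.437
```

View pics/p8w.png

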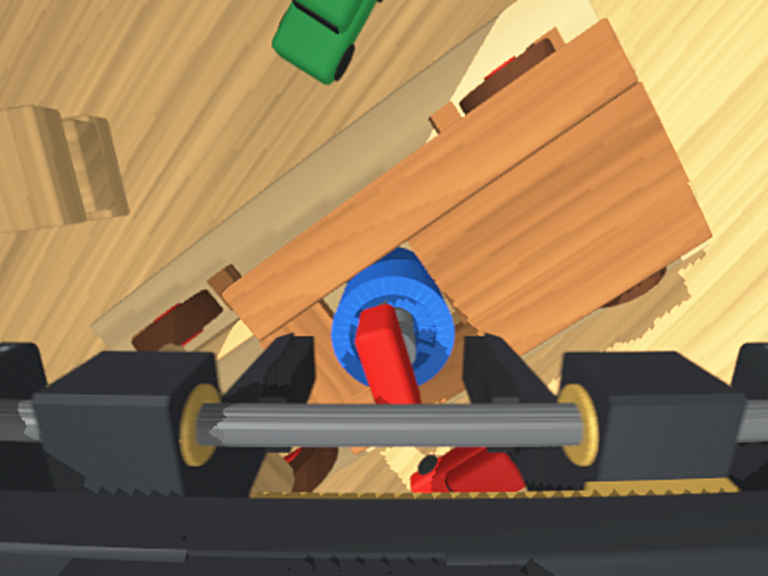

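View pics/p8s.png

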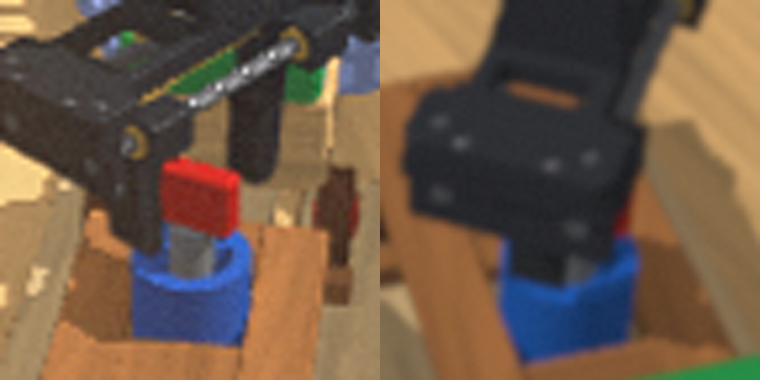

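>>> {"api": "drive_tool", "payload": {"motion": [{"dx": 0, "dy": 0, "dz": 0, "ax": 0, "ay": 0, "az": 0, "fingers": 0.8}, {"dx": 0, "dy": 0, "dz": 0, "ax": -0.18, "ay": 0, "az": 0, "fingers": 0.8}, {"dx": 0, "dy": 0, "dz": 0, "ax": -0.36, "ay": 0, "az": 0, "fingers": 0.8}, {"dx": 0, "dy": 0, "dz": 0, "ax": -0.54, "ay": 0, "az": 0, "fingers": 0.8}, {"dx": 0, "dy": 0, "dz": 0, "ax": -0.72, "ay": 0, "az": 0, "fingers": 0.8}, {"dx": 0, "dy": 0, "dz": 0, "ax": -0.9, "ay": 0, "az": 0, "fingers": 0.8}, {"dx": 0, "dy": 0, "dz": 0, "ax": -1.08, "ay": 0, "az": 0, "fingers": 0.8}, {"dx": 0, "dy": 0, "dz": 0, "ax": -1.26, "ay": 0, "az": 0, "fingers": 0.8}, {"dx": 0, "dy": 0, "dz": 0, "ax": -1.44, "ay": 0, "az": 0, "fingers": 0.8}, {"dx": 0, "dy": 0, "dz": 0, "ax": -1.62, "ay": 0, "az": 0, "fingers": 0.8}, {"dx": 0, "dy": 0, "dz": 0, "ax": -1.72, "ay": 0, "az": 0, "fingers": 0.8}], "squeeze": 15}}

```text
t: 11.82
ee_pos: [0.586, 0.1102, 0.1212]
orientation: [1.721, 0.774, -1.721]
force: [-0.3, 0.4, 0.9]
grip_width: 0.0704
```

>>> {"api": "drive_tool", "payload": {"motion": [{"dx": 0, "dy": 0, "dz": 0, "ax": -0.18, "ay": 0, "az": 0, "fingers": 0.8}, {"dx": 0, "dy": 0, "dz": 0, "ax": -0.36, "ay": 0, "az": 0, "fingers": 0.8}, {"dx": 0, "dy": 0, "dz": 0, "ax": -0.54, "ay": 0, "az": 0, "fingers": 0.8}, {"dx": 0, "dy": 0, "dz": 0, "ax": -0.72, "ay": 0, "az": 0, "fingers": 0.8}, {"dx": 0, "dy": 0, "dz": 0, "ax": -0.9, "ay": 0, "az": 0, "fingers": 0.8}, {"dx": 0, "dy": 0, "dz": 0, "ax": -1.08, "ay": 0, "az": 0, "fingers": 0.8}, {"dx": 0, "dy": 0, "dz": 0, "ax": -1.26, "ay": 0, "az": 0, "fingers": 0.8}, {"dx": 0, "dy": 0, "dz": 0, "ax": -1.44, "ay": 0, "az": 0, "fingers": 0.8}, {"dx": 0, "dy": 0, "dz": 0, "ax": -1.62, "ay": 0, "az": 0, "fingers": 0.8}, {"dx": 0, "dy": 0, "dz": 0, "ax": -1.72, "ay": 0, "az": 0, "fingers": 0.8}, {"dx": 0, "dy": 0, "dz": 0, "ax": -1.72, "ay": 0, "az": 0, "fingers": 0.8}], "squeeze": 15}}

```text
t: 13.2
ee_pos: [0.586, 0.1102, 0.1212]
orientation: [0.456, 1.522, -0.456]
force: [-0.4, 0.2, -0.0]
grip_width: 0.0705
```

```bash
python3 look.py p9;python3 dot.py
```

```text
t 13.2 ee [0.586  0.1102 0.1212] yaw 56.7 tilt -1.0 F [-0.4  0.2 -0. ] T [ 0.08 -0.12 -0.01] w 0.0705 q6 -1.002
wrist [259.7 225.5] 205 [(0.162, np.float64(23.4), np.float64(145.0)), (0.153, np.float64(19.7), np.float64(144.0)), (0.144, np.float64(15.9), np.float64(143.0)), (0.135, np.float64(12.2), np.float64(142.0))]
```

View pics/p9w.png

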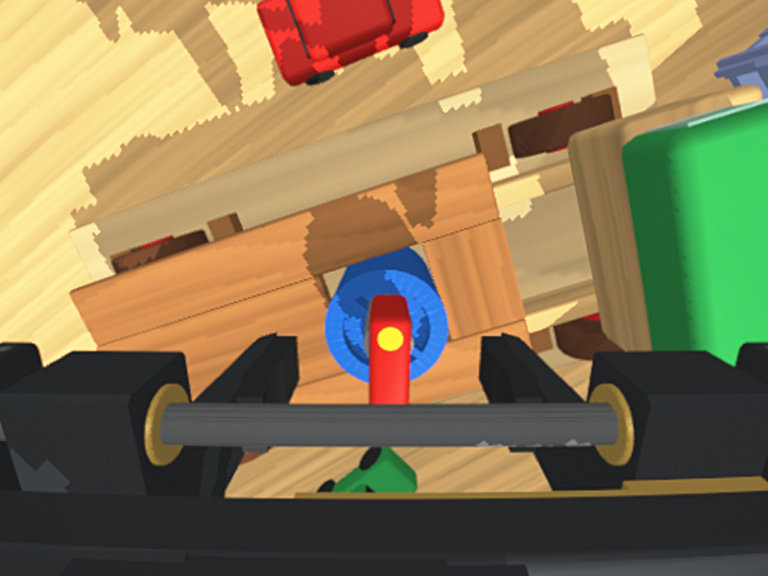

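View pics/p9s.png

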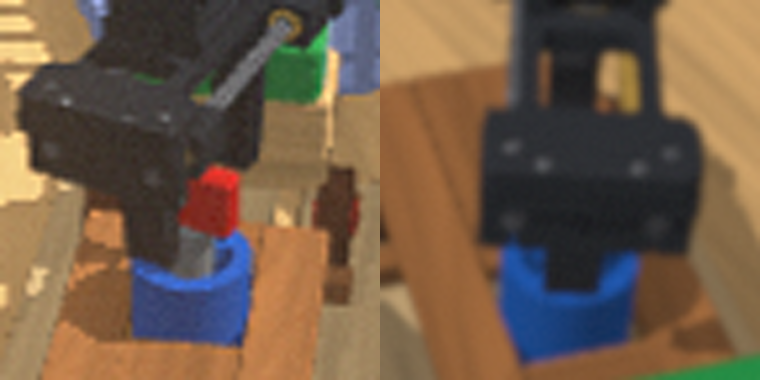

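>>> {"api": "drive_tool", "payload": {"motion": [{"dx": 0.3, "dy": 0, "dz": 0, "ax": 0, "ay": 0, "az": 0, "fingers": 0.23}, {"dx": 0.3, "dy": 0, "dz": 0, "ax": 0, "ay": 0, "az": 0, "fingers": 0.23}, {"dx": 0.3, "dy": 0, "dz": 0, "ax": 0, "ay": 0, "az": 0, "fingers": 0.23}, {"dx": 0.3, "dy": 0, "dz": 0, "ax": 0, "ay": 0, "az": 0, "fingers": 0.23}, {"dx": 0.3, "dy": 0, "dz": 0, "ax": 0.15, "ay": 0, "az": 0, "fingers": 0.23}, {"dx": 0.3, "dy": 0, "dz": 0, "ax": 0.3, "ay": 0, "az": 0, "fingers": 0.23}, {"dx": 0.35, "dy": 0, "dz": 0, "ax": 0.45, "ay": 0, "az": 0, "fingers": 0.23}, {"dx": 0.4, "dy": 0, "dz": 0, "ax": 0.6, "ay": 0, "az": 0, "fingers": 0.23}, {"dx": 0.4, "dy": 0, "dz": 0, "ax": 0.75, "ay": 0, "az": 0, "fingers": 0.23}, {"dx": 0.45, "dy": 0, "dz": 0, "ax": 0.9, "ay": 0, "az": 0, "fingers": 0.23}, {"dx": 0.5, "dy": 0, "dz": 0, "ax": 1.05, "ay": 0, "az": 0, "fingers": 0.23}, {"dx": 0.5, "dy": 0, "dz": 0, "ax": 1.2, "ay": 0, "az": 0, "fingers": 0.23}], "squeeze": 15}}

```text
t: 15.0
ee_pos: [0.586, 0.1102, 0.1162]
orientation: [1.366, 1.1, -1.366]
force: [0.1, -0.4, -0.6]
grip_width: 0.0202
```

>>> {"api": "drive_tool", "payload": {"motion": [{"dx": 0.05, "dy": 0, "dz": 0, "ax": 0.15, "ay": 0, "az": 0, "fingers": 0.23}, {"dx": 0.1, "dy": 0, "dz": 0, "ax": 0.3, "ay": 0, "az": 0, "fingers": 0.23}, {"dx": 0.15, "dy": 0, "dz": 0, "ax": 0.45, "ay": 0, "az": 0, "fingers": 0.23}, {"dx": 0.2, "dy": 0, "dz": 0, "ax": 0.6, "ay": 0, "az": 0, "fingers": 0.23}, {"dx": 0.25, "dy": 0, "dz": 0, "ax": 0.75, "ay": 0, "az": 0, "fingers": 0.23}, {"dx": 0.3, "dy": 0, "dz": 0, "ax": 0.9, "ay": 0, "az": 0, "fingers": 0.23}, {"dx": 0.35, "dy": 0, "dz": 0, "ax": 1.05, "ay": 0, "az": 0, "fingers": 0.23}, {"dx": 0.4, "dy": 0, "dz": 0, "ax": 1.2, "ay": 0, "az": 0, "fingers": 0.23}, {"dx": 0.45, "dy": 0, "dz": 0, "ax": 1.35, "ay": 0, "az": 0, "fingers": 0.23}, {"dx": 0.45, "dy": 0, "dz": 0, "ax": 1.5, "ay": 0, "az": 0, "fingers": 0.23}, {"dx": 0.45, "dy": 0, "dz": 0, "ax": 1.65, "ay": 0, "az": 0, "fingers": 0.23}, {"dx": 0.45, "dy": 0, "dz": 0, "ax": 1.65, "ay": 0, "az": 0, "fingers": 0.23}], "squeeze": 15}}

```text
t: 16.5
ee_pos: [0.586, 0.1102, 0.1117]
orientation: [-2.067, 0.3, 2.067]
force: [0.6, -0.6, 0.7]
grip_width: 0.02
```

```bash
python3 look.py p10;python3 dot.py
```

```text
t 16.5 ee [0.586  0.1102 0.1117] yaw -106.5 tilt -1.0 F [ 0.6 -0.6  0.7] T [ 0.1   0.09 -0.02] w 0.02 q6 1.846
scene [271.  196.7] 7 [(0.162, np.float64(35.0), np.float64(37.0)), (0.153, np.float64(26.1), np.float64(31.0)), (0.144, np.float64(17.8), np.float64(19.0)), (0.135, np.float64(11.5), np.float64(-9.0))]
wrist [252.7 237.9] 205 [(0.162, np.float64(25.6), np.float64(-11.0)), (0.153, np.float64(21.4), np.float64(-9.0)), (0.144, np.float64(17.2), np.float64(-7.0)), (0.135, np.float64(13.1), np.float64(-3.0))]
```

View pics/p10w.png

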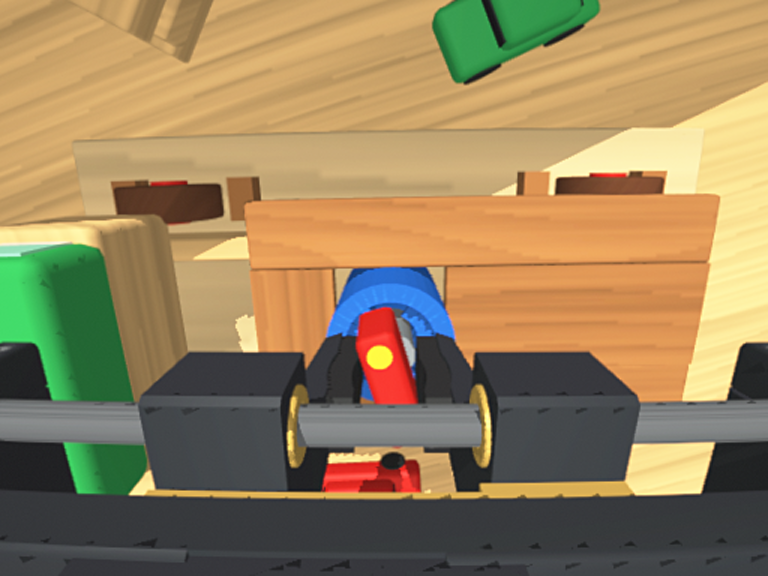

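View pics/p10s.png

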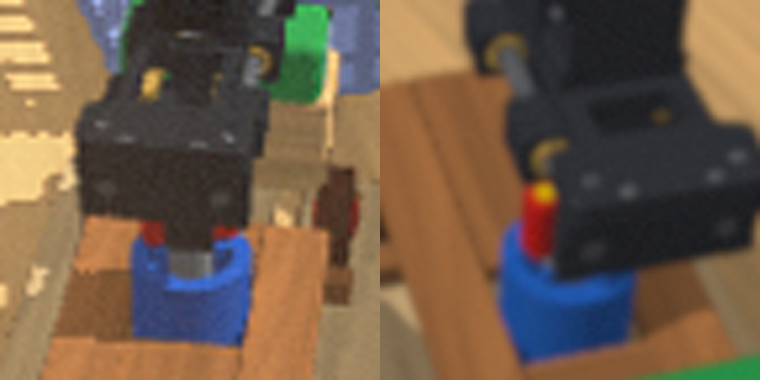

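>>> {"api": "drive_tool", "payload": {"motion": [{"dx": 0.05, "dy": 0, "dz": 0, "ax": 0.15, "ay": 0, "az": 0, "fingers": 0.23}, {"dx": 0.15, "dy": 0, "dz": 0, "ax": 0.3, "ay": 0, "az": 0, "fingers": 0.23}, {"dx": 0.15, "dy": 0, "dz": 0, "ax": 0.3, "ay": 0, "az": 0, "fingers": 0.23}, {"dx": 0.15, "dy": 0, "dz": 0, "ax": 0.3, "ay": 0, "az": 0, "fingers": 0.19}, {"dx": 0.15, "dy": 0, "dz": 0, "ax": 0.3, "ay": 0, "az": 0, "fingers": 0.1}, {"dx": 0.15, "dy": 0, "dz": 0, "ax": 0.3, "ay": 0, "az": 0, "fingers": 0.05}, {"dx": 0.15, "dy": 0, "dz": 0, "ax": 0.3, "ay": 0, "az": 0, "fingers": 0.0}, {"dx": 0.15, "dy": 0, "dz": 0, "ax": 0.3, "ay": 0, "az": 0, "fingers": 0.0}, {"dx": 0.15, "dy": 0, "dz": 0, "ax": 0.3, "ay": 0, "az": 0, "fingers": 0.0}], "squeeze": 15}}

```text
t: 17.92
ee_pos: [0.586, 0.1102, 0.1102]
orientation: [-1.886, 0.572, 1.886]
force: [-0.1, 0.3, -0.5]
grip_width: 0.0139
```

```bash
python3 look.py p11;python3 dot.py
```

```text
t 17.925 ee [0.586  0.1102 0.1102] yaw -123.8 tilt -1.0 F [-0.1  0.3 -0.5] T [ 0.09  0.14 -0.03] w 0.0139 q6 2.147
side [251.7 170.7] 3 [(0.162, np.float64(45.3), np.float64(-83.0)), (0.153, np.float64(33.5), np.float64(-77.0)), (0.144, np.float64(22.5), np.float64(-65.0)), (0.135, np.float64(14.0), np.float64(-35.0))]
wrist [258.8 235.2] 204 [(0.162, np.float64(27.1), np.float64(-33.0)), (0.153, np.float64(23.0), np.float64(-32.0)), (0.144, np.float64(18.9), np.float64(-32.0)), (0.135, np.float64(14.7), np.float64(-32.0))]
```

View pics/p11w.png

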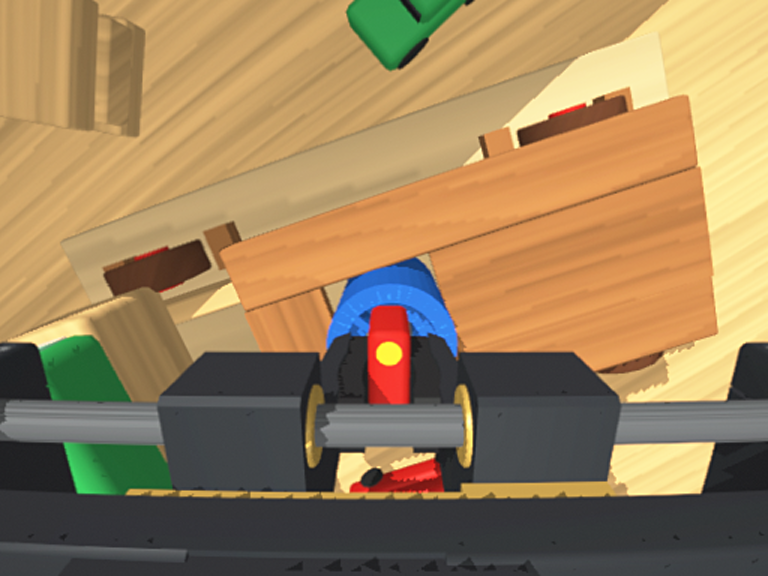

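View pics/p11s.png

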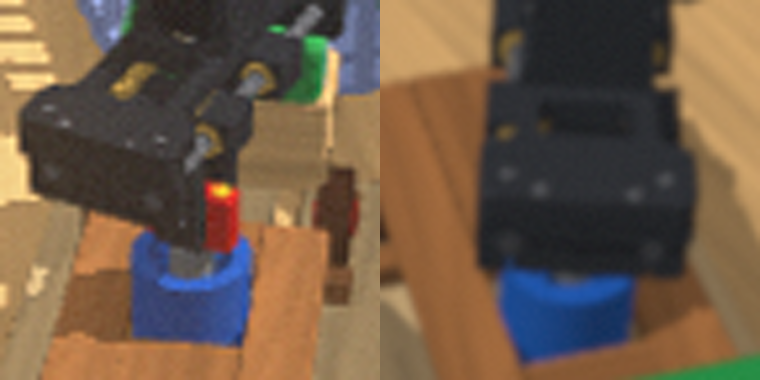

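Side and wrist views agree: dot at z≈135–137 mm and φ≈-33°, one full turn from the -29° drop angle. The fingers are closed on the wing at 13.9 mm, so I'm handing the job in.

```bash
python3 -c "
from station import robot,close_job
s=robot.read_state();print(s['t'],abs(s['qd']).max())
print(close_job())"
```

```text
18.225 0.0017840733588278912
the job is handed in; nothing more can be done
None
```

The bolt is started one full turn in the thread and still gripped by its wing. I handed the job in at about 18 s of the 67 s allowed; no verdict is reported.

**What I did:**
- I turned the red bolt in the boss backward about 50° between loose fingers until it dropped.
- I turned it forward about 184°, then opened and turned the fingers back around the wing without lifting.
- I turned it on to a full turn and closed on the wing with a 15 N squeeze setting.

**Last checks:**
- **Depth:** the side and wrist views put the wing top at about 135–137 mm, so the bolt origin is about 23–25 mm below the ledge (window 20.5–29.5 mm).
- **Turn:** the wing's yellow dot was at about -33°, against -29° at the drop, so one full turn to within about 5°.
- **Grip:** the fingers stopped at 13.9 mm on the 14 mm wing, the arm was at rest and outside forces were below 1 N.
- **Not checked closely:** I estimated the drop and the final depth from the cameras only. I did not measure the bolt's tilt. I did not re-measure the other toys at the end, but nothing came near them.
- **Disagreed:** the first move call was refused as invalid input and moved nothing. After that I gave every key, and no later call was refused.

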